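Set the four amber sample jars into their labelling blocks

ROBOT

A 6-joint arm with a two-finger parallel gripper is mounted at the origin on a cart in front of the work surface, level with it; the furniture and walls round the work are solid. World frame = base frame: x ahead of the robot, y to its left, z up, the work surface at z = 0. Lengths are in m, angles in rad, forces in N, time in s.
With the tool pointing down it reaches from about 0.25 to 0.725 m from the base axis. Payload 4 kg.
Tool frame: the origin (TCP) lies between the finger pads; the fingertips stand 8 mm ahead of it and the grasp point (between the pads) lies 11 mm behind it; z points along the fingers, y is the direction in which the jaws open and shut (so a half turn about z gives the same grasp; the last joint's range is limited). The gripper opens to 85 mm and grips with 20 to 120 N. Pads are 22 mm wide; open, the fingers measure 114 mm over their backs; the gripper's body (76 mm by 85 mm) begins 54 mm behind the grasp point. The pads swing forward as they close: fully open they stand 13 mm farther back than shut.
Start: joints at [-1.347, 0.241, 0.005, 1.335, 0, 1.571], TCP at [0.111, -0.488, 0.239] pointing down, gripper open.
Joint ranges: [-2.72, 2.72], [-1.05, 1.87], [-1.09, 1.28], [-1.99, 2.15], [-1.42, 1.44], [-3.14, 3.14]. Speed limits (rad/s): [2.79, 2.79, 3.14, 3.14, 3.14, 3.14].

INTERFACE

Orientations are given as a unit quaternion [x, y, z, w].
In Python, from workcell import * gives the robot as it stands.
- The arm moves only by the tool send_rows, never from a script. Its argument "increments" is a list that holds one entry, the list of rows, each a list of 6 numbers: the shift along the tool's x, y, z in units of 50 mm (1.0 is 50 mm), then the turn, a rotation vector about the tool's x, y, z in units of 10 degrees (1.0 is 10 degrees). In form: [[[x, y, z, ax, ay, az], ...]]. A call has 1 to 8 rows; each row shifts and turns the commanded pose from where the row before left it, along the tool's axes as they then stand; what a row does not reach is not made up. A row lasts 1/8 s, in which the tool goes at most 62.5 mm and 10.7 degrees, less where a joint would pass 70% of its speed; a pose out of reach is approached as far as the arm can. A call with a number of a shift or a turn outside -1 to 1 is refused whole. A call with a gripper value outside its range is refused whole. "grip" is the closure, from 0 (fully open) to 1 (shut), set as the call begins (left out, the last holds). The fingers move at their own pace and stop on an object; the grip force is fixed at half the most. Time passes only in rows, so rows that do not move let the fingers close. It gives the time, the measured TCP pose, the force and the opening at its end, in the units of the state.
- get_obs(): the state, without advancing time (a new reading comes with each control period).
- camera(name): name is "side" or "top"; returns a dict with "color" (420x560x3 uint8, red, green, blue), "z_map" (420x560 float32, m along the optical axis (not along the pixel's ray), 0 where there is no reading), "intrinsics" (3x3 intrinsics, pixels), "pose" (4x4, takes a point from camera to world coordinates). Camera axes: x right, y down, z forward; pixel columns grow to the right and rows downward; lengths in m; the calibration is good to about 2 mm. A picture is of the moment at which its call begins.
- job_done(): hands the job in, once; it reports no verdict.
The state is a dict: "clock": time; "joint_pos": joint angles; "joint_vel": joint speeds; "tau": joint torques, N m; "eef_pos": TCP position; "tool_rot": TCP orientation; "ft_force": force on the tool from outside, world axes, zero at the start; "ft_torque": the same for the moment, N m; "grip_width": finger opening in m.
Only numpy, scipy, OpenCV 4.12 (cv2) and the standard library are available. Lean on these libraries where they do the work, as an engineer would, in place of code of your own. Each camera call takes 0.05 s, during which the arm holds its last target.

TASK

Pick out the four amber jars with black lids, each of a different width, that stand singly in the front and middle of the table among the white blocks (not the jars grouped at the back), and stand each one in the white block whose round well is made for its size: the narrowest jar in the narrowest well, and so on up to the widest jar in the widest well, each resting upright on the floor of its well. Keep the jars upright all the way, and leave the small clear clip jar and the round white tin standing where they are.

Things in the scene. Friction and masses are not known exactly. Their poses are not given: they have to be found in the camera images.
- jar_vial: upright round amber (dark brown) glass jar with a fixed black lid, the narrowest of the four: 26 mm in diameter, 62 mm tall lid included; loose. Origin: centre of its underside; z up along its axis.
- jar_small: upright round amber (dark brown) glass jar with a fixed black lid, the second narrowest: 40 mm in diameter, 58 mm tall lid included; loose. Origin: centre of its underside; z up along its axis.
- jar_medium: upright round amber (dark brown) glass jar with a fixed black lid, the second widest: 54 mm in diameter, 68 mm tall lid included; loose. Origin: centre of its underside; z up along its axis.
- jar_large: upright round amber (dark brown) glass jar with a fixed black lid, the widest: 68 mm in diameter, 78 mm tall lid included; loose. Origin: centre of its underside; z up along its axis.
- puck_vial: square white plastic block, 104 x 104 mm, 18 mm high, fixed to the table at any turn, with one round well in its middle, 40 mm in diameter and 10 mm deep (its floor, with a black rubber pad, is 8 mm above the table), for the jar of 26 mm. All four blocks are alike but for the width of the well. Origin: centre of the block's underside, so the well's axis is its z axis, up.
- puck_small: square white plastic block, 104 x 104 mm, 18 mm high, fixed to the table at any turn, with one round well in its middle, 54 mm in diameter and 10 mm deep (its floor, with a black rubber pad, is 8 mm above the table), for the jar of 40 mm. All four blocks are alike but for the width of the well. Origin: centre of the block's underside, so the well's axis is its z axis, up.
- puck_medium: square white plastic block, 104 x 104 mm, 18 mm high, fixed to the table at any turn, with one round well in its middle, 68 mm in diameter and 10 mm deep (its floor, with a black rubber pad, is 8 mm above the table), for the jar of 54 mm. All four blocks are alike but for the width of the well. Origin: centre of the block's underside, so the well's axis is its z axis, up.
- puck_large: square white plastic block, 104 x 104 mm, 18 mm high, fixed to the table at any turn, with one round well in its middle, 82 mm in diameter and 10 mm deep (its floor, with a black rubber pad, is 8 mm above the table), for the jar of 68 mm. All four blocks are alike but for the width of the well. Origin: centre of the block's underside, so the well's axis is its z axis, up.
- clip_jar: clear glass swing-top jar with wire clip and orange seal, 87 x 66 mm, 85 mm tall, a loose bystander. Origin: centre of its underside.
- white_tin: round off-white tin with press lid, 68 mm in diameter, 36 mm tall, a loose bystander. Origin: centre of its underside.
Things that resemble listed ones, but are neither listed nor needed, are in the scene too. What is shaped like the jar_medium but yellow is not meant. What is shaped like the jar_small but turquoise is not meant.

How it is judged:
At the end, for the whole second after the job is handed in: Each of the four jars is in the block with the well for its size: its axis within 10 mm of the well's, its underside on the well's floor (5 to 11 mm above the table), upright within 0.08 rad, at rest and released; the clip jar and the white tin are within 20 mm of where they stood (horizontal distance between jar_vial and puck_vial below 0.01 m and z of jar_vial in the frame of puck_vial between 0.005 and 0.011 m and angle between each of jar_vial, jar_small, jar_medium, jar_large's own z axis and vertical below 0.08 rad and linear speed of each of jar_vial, jar_small, jar_medium, jar_large below 0.02 m/s and contact force between each of jar_vial, jar_small, jar_medium, jar_large and the fingers below 0.05 N and horizontal distance between jar_small and puck_small below 0.01 m and z of jar_small in the frame of puck_small between 0.005 and 0.011 m and horizontal distance between jar_medium and puck_medium below 0.01 m and z of jar_medium in the frame of puck_medium between 0.005 and 0.011 m and horizontal distance between jar_large and puck_large below 0.01 m and z of jar_large in the frame of puck_large between 0.005 and 0.011 m and distance of each of clip_jar, white_tin from where it was at the start of the episode below 0.02 m); the robot touches nothing.
It fails at once if an amber jar is tipped by more than 0.5 rad (angle between any of jar_vial, jar_small, jar_medium, jar_large's own z axis and vertical above 0.5 rad).
It fails at once if the clip jar or the white tin is pushed more than 20 mm from its place (distance of any of clip_jar, white_tin from where it was at the start of the episode above 0.02 m).
It also fails if it takes over 96 s, if anything falls off the work surface, if the arm or the gripper's body presses on something with over 40 N, if the wrist force passes 120 N, or if a joint passes its speed limit or range.

## Working session

There is one attempt and no reset: what is moved stays moved. The work goes in short steps, Python scripts to look and compute and a tool call to move; the robot and the scene stay as the last step left them, time stands still between calls to the robot, and variables do not carry over. Pictures are saved under pics/ and viewed, and the job is handed in when it is done.

Besides the shell and the picture viewer there is one more tool, called by a JSON object that holds its "fn" and its "kwargs", one argument or row to a line. send_rows: Moves the arm, as the interface text tells. Its arguments: {"type":"object","properties":{"increments":{"type":"array"},"grip":{"type":"number"}},"required":["increments"]}

```bash
mkdir -p pics; ls; python3 - <<'E'
from workcell import *
import cv2, numpy as np
for n in ("top","side"):
    c=camera(n); np.savez(f"pics/{n}0.npz",**c)
    cv2.imwrite(f"pics/{n}0.png",cv2.resize(c["color"][:,:,::-1],(800,600)))
    print(n,c["intrinsics"],c["pose"])
print(get_obs())
E
```

```text
pics
top [[523.20848016   0.         272.3439011 ]
 [  0.         523.20848016 209.55692632]
 [  0.           0.           1.        ]] [[ 0.00501608 -0.98010745  0.1984042   0.26258627]
 [-0.99996875 -0.00370382  0.00698464 -0.0051207 ]
 [-0.00611085 -0.19843304 -0.9800954   1.52781205]
 [ 0.          0.          0.          1.        ]]
side [[501.4341634    0.         276.74890707]
 [  0.         501.4341634  210.40570301]
 [  0.           0.           1.        ]] [[-0.83622389 -0.27923257  0.47197328 -0.09525277]
 [-0.54799053  0.3927162  -0.73856643  1.01782004]
 [ 0.02088025 -0.87624378 -0.48141547  0.70781358]
 [ 0.          0.          0.          1.        ]]
{'clock': 0.1, 'joint_pos': array([-1.34698926e+00,  2.41329336e-01,  3.87154963e-03,  1.33520698e+00,
        5.41247581e-06,  1.57079456e+00]), 'joint_vel': array([-0.0007221 , -0.00157713,  0.00301627, -0.00148084,  0.00142373,
       -0.00132518]), 'tau': array([ 2.23043794e-04, -3.73138261e+01,  2.53009325e+01,  1.08457959e-02,
        2.79189476e-05,  3.07360281e-06]), 'eef_pos': array([ 0.11085175, -0.48699571,  0.23851092]), 'tool_rot': array([ 9.93744798e-01,  1.11670957e-01, -1.01634025e-04, -9.28676273e-04]), 'ft_force': array([-0.16123369, -0.56261504, -0.3667825 ]), 'ft_torque': array([-0.02949902,  0.02240328,  0.01277428]), 'grip_width': 0.08555833657464523}
```

View pics/top0.png

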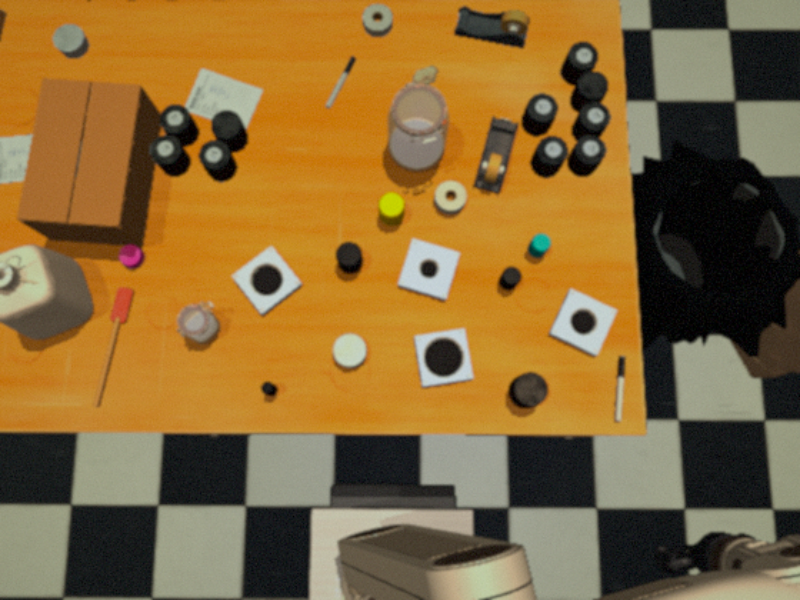

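View pics/side0.png

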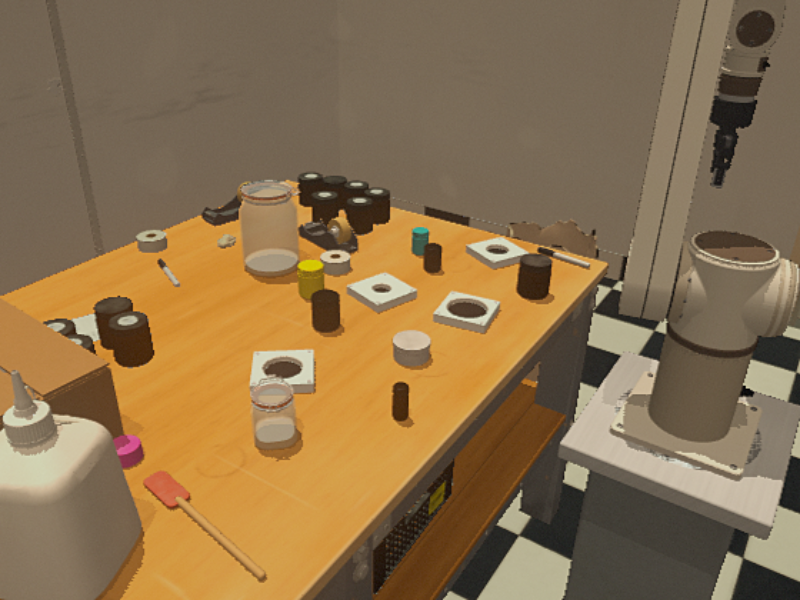

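The top view (800x600) shows these candidates:
- **Single dark jars:** (269,389) narrowest, (510,278) small, (349,257) medium and (528,390) largest.
- **Not meant:** yellow (391,207), turquoise (540,245), and the dark groups at the back around (200,140) and (570,110).
- **Wells:** (428,269) narrowest, (583,321), (267,280), and (443,357) widest.
- **Bystanders:** clip jar (198,323) and tin (350,351).

Next I'll measure them and check with crops.

```bash
cat > h.py <<'E'
import numpy as np, cv2
def world(c):
    K=c["intrinsics"];P=c["pose"];z=c["z_map"]
    v,u=np.indices(z.shape)
    p=np.stack([(u-K[0,2])/K[0,0]*z,(v-K[1,2])/K[1,1]*z,z],-1)
    return p@P[:3,:3].T+P[:3,3]
def proj(c,p):
    q=np.linalg.inv(c["pose"])@np.r_[p,1]
    return c["intrinsics"][:2]@(q[:3]/q[2])
def ray(c,u,v,z):
    K=c["intrinsics"];P=c["pose"]
    d=P[:3,:3]@np.array([(u-K[0,2])/K[0,0],(v-K[1,2])/K[1,1],1]);o=P[:3,3]
    return o+d*(z-o[2])/d[2]
E
python3 - <<'E'
from h import *
S=0.7
J={"vial":(269,389,.062),"small":(510,278,.058),"medium":(349,257,.068),"large":(528,390,.078),"clip":(198,323,.085),"tin":(350,351,.036),"yel":(391,207,.068),"turq":(540,245,.058)}
for cn in ("top",):
    c=np.load(f"pics/{cn}0.npz"); W=world(c)
    tab=W[200:280,100:400]
    for n,(u,v,h) in J.items():
        u=int(u*S);v=int(v*S)
        w=W[v-30:v+30,u-30:u+30].reshape(-1,3)
        g=ray(c,u,v,h)
        w=w[np.hypot(*(w[:,:2]-g[:2]).T)<.06]
        t=w[(w[:,2]>h-.012)&(w[:,2]<h+.015)]
        if len(t)<5: print(n,len(t),g,w[:,2].max());continue
        (cx,cy),r=cv2.minEnclosingCircle(t[:,:2].astype(np.float32))
        print(n,len(t),"circ",np.round([cx,cy,2*r],4),"mean",t.mean(0).round(4),np.median(t[:,2]).round(4), "radius",np.hypot(cx,cy).round(3))
    for n,(u,v) in {"vial":(428,269),"small":(583,321),"medium":(267,280),"large":(443,357)}.items():
        u=int(u*S);v=int(v*S)
        cr=c["color"][v-34:v+34,u-34:u+34]
        hsv=cv2.cvtColor(cr,cv2.COLOR_RGB2HSV)
        m=((hsv[...,1]<70)&(hsv[...,2]>110)).astype(np.uint8)
        cs,_=cv2.findContours(m,cv2.RETR_EXTERNAL,cv2.CHAIN_APPROX_NONE)
        k=max(cs,key=cv2.contourArea)[:,0]+[u-34,v-34]
        pts=np.array([ray(c,a,b,.018)[:2] for a,b in k],np.float32)
        ro=cv2.minAreaRect(pts)
        dk=(hsv[...,2]<75).astype(np.uint8)
        cs,_=cv2.findContours(dk,cv2.RETR_EXTERNAL,cv2.CHAIN_APPROX_NONE)
        k=min(cs,key=lambda q:abs(np.hypot(*(q[:,0].mean(0)-34))) if len(q)>10 else 99)[:,0]+[u-34,v-34]
        pts=np.array([ray(c,a,b,.008)[:2] for a,b in k],np.float32)
        e=cv2.fitEllipse(pts)
        print(n,"rect",np.round(ro[0],4),np.round(ro[1],4),round(ro[2],1),"well@floor",np.round(e[0],4),np.round(e[1],4))
c=np.load("pics/top0.npz")["color"][140:300,130:450,::-1]
cv2.imwrite("pics/crop0.png",cv2.resize(c,(800,400),interpolation=cv2.INTER_CUBIC))
E
```

```text
vial 68 circ [0.3835 0.2437 0.0252] mean [0.3832 0.2434 0.0602] 0.0605 radius 0.454
small 148 circ [ 0.6114 -0.2411  0.0404] mean [ 0.61  -0.241  0.057] 0.0567 radius 0.657
medium 270 circ [0.6527 0.0886 0.0545] mean [0.6514 0.0879 0.0673] 0.0675 radius 0.659
large 446 circ [ 0.3825 -0.2693  0.067 ] mean [ 0.3814 -0.2686  0.0769] 0.0769 radius 0.468
clip 441 circ [0.5162 0.3864 0.087 ] mean [0.514  0.3889 0.0827] 0.083 radius 0.645
tin 437 circ [0.4624 0.0857 0.0689] mean [0.4614 0.085  0.0359] 0.0359 radius 0.47
yel 261 circ [0.758  0.0022 0.0568] mean [0.7559 0.0026 0.0667] 0.0667 radius 0.758
turq 148 circ [ 0.6816 -0.3025  0.0411] mean [ 0.6799 -0.3026  0.0575] 0.0576 radius 0.746
vial rect [ 0.634  -0.0756] [0.1051 0.1077] 72.8 well@floor [ 0.6371 -0.0756] [0.0281 0.0301]
small rect [ 0.5235 -0.3904] [0.1061 0.1077] 63.7 well@floor [ 0.5256 -0.3927] [0.0429 0.0434]
medium rect [0.6091 0.2611] [0.1079 0.1044] 38.9 well@floor [0.6118 0.2623] [0.056  0.0581]
large rect [ 0.4497 -0.104 ] [0.1067 0.106 ] 9.3 well@floor [ 0.4509 -0.1048] [0.0703 0.0716]
```

View pics/crop0.png

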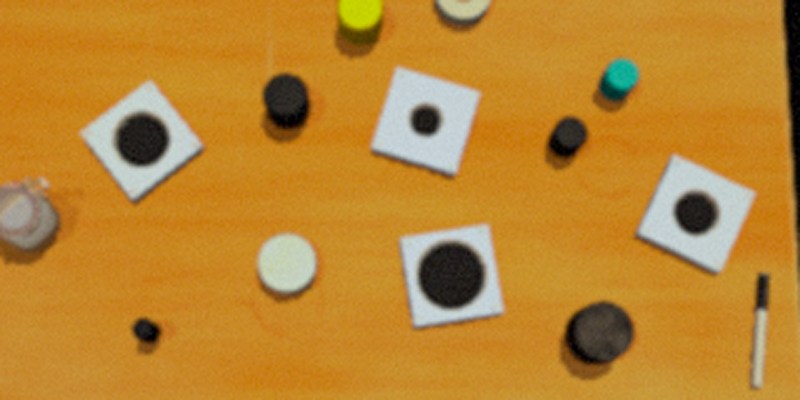

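The crop confirms the choice. The single amber/black jars sit at crop positions (147,330) vial, (568,137) small, (287,101) medium and (600,332) large. Measured lid widths of 25, 40, 54 and 67 mm match the listed sizes. The wells rank 28, 43, 56 and 70 mm by visible pad. Next is a planning helper.

```bash
cat > plan.py <<'E'
import sys
from workcell import *
import numpy as np
from scipy.spatial.transform import Rotation as R
# usage: plan.py yaw step x y z [x y z ...]  ; prints rows
o=get_obs(); T=R.from_quat(o["tool_rot"]); M=T.as_matrix()
yaw=np.degrees(np.arctan2(M[1,0],M[0,0]))
print("clk",round(o["clock"],2),"tcp",o["eef_pos"].round(4),"yaw",yaw.round(2),"tilt",np.degrees(np.arccos(-M[2,2])).round(2),"q",np.degrees(o["joint_pos"]).round(0),"w",round(o["grip_width"],4),"F",o["ft_force"].round(1))
if len(sys.argv)>2:
    step=float(sys.argv[2]); p=o["eef_pos"].copy()
    for t in np.reshape([float(a) for a in sys.argv[3:]],(-1,3)):
        d=M.T@(t-p); n=max(1,int(np.ceil(np.linalg.norm(d)/step))); r=(d/n/.05).round(2)
        print(n,"x",list(map(float,r)),"to",t); p=p+M@(r*n*.05)
    tgt=float(sys.argv[1]); print("turn z total units:",round(-(tgt-yaw)/10,2))
E
python3 plan.py 12.8 0.04 .3825 -.2693 .16 .3825 -.2693 .036
```

```text
clk 0.1 tcp [ 0.1109 -0.487   0.2385] yaw 12.82 tilt 0.11 q [-77.  14.   0.  77.   0.  90.] w 0.0856 F [-0.2 -0.6 -0.4]
9 x [0.7, -0.34, 0.18] to [ 0.3825 -0.2693  0.16  ]
4 x [-0.01, 0.01, 0.61] to [ 0.3825 -0.2693  0.036 ]
turn z total units: 0.0
```

{"fn": "send_rows", "kwargs": {
  "increments": [
    [[0.7, -0.34, 0.18, 0, 0, 0], [0.7, -0.34, 0.18, 0, 0, 0], [0.7, -0.34, 0.18, 0, 0, 0], [0.7, -0.34, 0.18, 0, 0, 0], [0.7, -0.34, 0.18, 0, 0, 0], [0.7, -0.34, 0.18, 0, 0, 0], [0.7, -0.34, 0.18, 0, 0, 0], [0.7, -0.34, 0.18, 0, 0, 0]]
  ],
  "grip": 0
}}

```text
clock: 1.1
eef_pos: [0.3545, -0.2917, 0.1667]
tool_rot: [0.994, 0.112, -0.0, -0.0]
ft_force: [0.4, -0.8, -0.5]
grip_width: 0.0853
```

```bash
python3 plan.py 12.8 0.04 .3825 -.2693 .14 .3825 -.2693 .036
```

```text
clk 1.1 tcp [ 0.3545 -0.2917  0.1667] yaw 12.82 tilt 0.04 q [-39.  12. -13.  65.  -0. 128.] w 0.0853 F [ 0.4 -0.8 -0.5]
2 x [0.32, -0.16, 0.27] to [ 0.3825 -0.2693  0.14  ]
3 x [0.0, 0.0, 0.69] to [ 0.3825 -0.2693  0.036 ]
turn z total units: 0.0
```

{"fn": "send_rows", "kwargs": {
  "increments": [
    [[0.3, -0.15, 0.27, 0, 0, 0], [0.3, -0.15, 0.27, 0, 0, 0], [0, 0, 0, 0, 0, 0]]
  ]
}}

```text
clock: 1.48
eef_pos: [0.379, -0.2706, 0.1387]
tool_rot: [0.994, 0.112, -0.001, -0.001]
ft_force: [0.1, -0.1, -0.8]
grip_width: 0.0855
```

```bash
python3 plan.py 12.8 0.04 .3825 -.2693 .036; python3 - <<'E'
from workcell import *
import cv2
for n in ("top","side"):
    c=camera(n)
    s=c["color"][170:330,270:480] if n=="top" else c["color"][80:240,280:490]
    cv2.imwrite(f"pics/{n}1.png",cv2.resize(s[:,:,::-1],(788,600),interpolation=cv2.INTER_CUBIC))
E
```

```text
clk 1.48 tcp [ 0.379  -0.2706  0.1387] yaw 12.88 tilt 0.2 q [-36.  14. -15.  61.  -0. 132.] w 0.0855 F [ 0.1 -0.1 -0.8]
3 x [0.03, -0.0, 0.68] to [ 0.3825 -0.2693  0.036 ]
turn z total units: 0.01
```

View pics/side1.png

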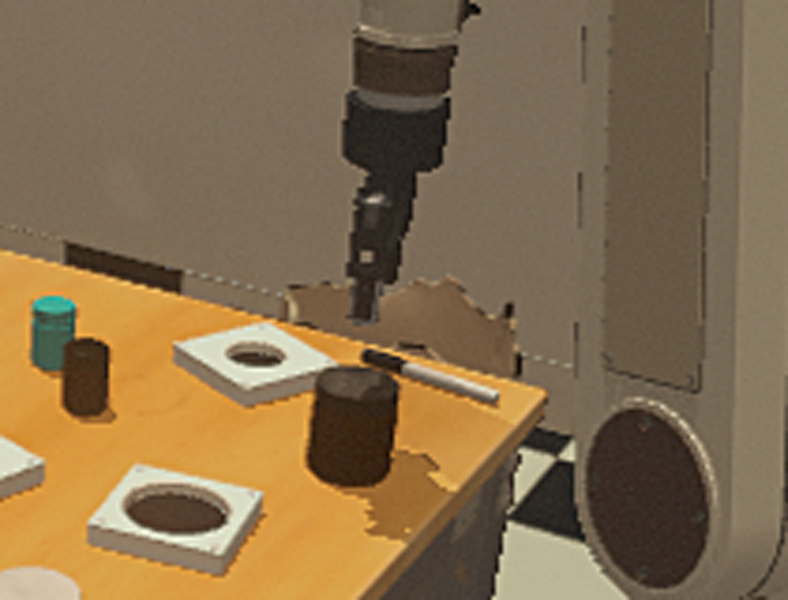

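The fingers at (365,320) hang over the large jar at (353,380), aligned with the jar, so I'm descending.

{"fn": "send_rows", "kwargs": {
  "increments": [
    [[0.03, 0, 0.5, 0, 0, 0], [0.03, 0, 0.5, 0, 0, 0], [0, 0, 0.5, 0, 0, 0], [0, 0, 0.5, 0, 0, 0], [0, 0, 0, 0, 0, 0]]
  ]
}}

```text
clock: 2.2
eef_pos: [0.3809, -0.2708, 0.0393]
tool_rot: [0.994, 0.111, -0.001, -0.001]
ft_force: [-0.4, -0.2, 0.2]
grip_width: 0.0855
```

{"fn": "send_rows", "kwargs": {
  "increments": [
    [[0, 0, 0, 0, 0, 0], [0, 0, 0, 0, 0, 0], [0, 0, 0, 0, 0, 0], [0, 0, 0, 0, 0, 0]]
  ],
  "grip": 1
}}

```text
clock: 2.7
eef_pos: [0.3836, -0.2718, 0.042]
tool_rot: [0.994, 0.112, 0.001, 0.001]
ft_force: [-1.7, 0.4, 5.5]
grip_width: 0.0663
```

{"fn": "send_rows", "kwargs": {
  "increments": [
    [[0, 0, -0.2, 0, 0, 0], [0, 0, -0.4, 0, 0, 0], [0, 0, -0.5, 0, 0, 0], [0, 0, -0.5, 0, 0, 0], [0, 0, -0.4, 0, 0, 0], [0, 0, -0.2, 0, 0, 0], [0, 0, 0, 0, 0, 0]]
  ]
}}

```text
clock: 3.58
eef_pos: [0.383, -0.2711, 0.151]
tool_rot: [0.994, 0.112, 0.001, 0.001]
ft_force: [0.1, 1.4, -1.3]
grip_width: 0.0662
```

```bash
cat > see.py <<'E'
# see.py name tag u0 v0 u1 v1
import sys
from workcell import *
import cv2
n,t=sys.argv[1:3];u0,v0,u1,v1=map(int,sys.argv[3:])
c=camera(n)["color"][v0:v1,u0:u1,::-1]
f=min(800/(u1-u0),600/(v1-v0))
cv2.imwrite(f"pics/{t}.png",cv2.resize(c,None,fx=f,fy=f,interpolation=cv2.INTER_CUBIC))
E
python3 see.py side s2 280 60 490 220; python3 plan.py 12.8 0.035 .4505 -.1045 .15
```

```text
clk 3.62 tcp [ 0.3825 -0.2707  0.1502] yaw 12.83 tilt 0.0 q [-35.  14. -14.  63.  -0. 132.] w 0.066 F [-0.2  0.7 -2. ]
6 x [0.34, -0.49, 0.0] to [ 0.4505 -0.1045  0.15  ]
turn z total units: 0.0
```

View pics/s2.png

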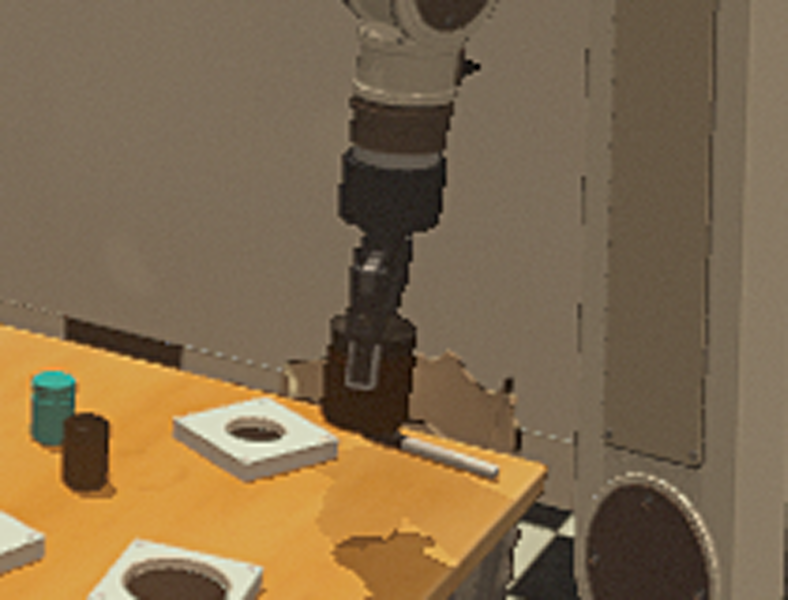

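The large jar (370,375) is held upright. Moving on to the widest well.

{"fn": "send_rows", "kwargs": {
  "increments": [
    [[0.2, -0.3, 0, 0, 0, 0], [0.4, -0.57, 0, 0, 0, 0], [0.4, -0.57, 0, 0, 0, 0], [0.4, -0.57, 0, 0, 0, 0], [0.4, -0.57, 0, 0, 0, 0], [0.24, -0.35, 0, 0, 0, 0], [0, 0, 0, 0, 0, 0]]
  ]
}}

```text
clock: 4.5
eef_pos: [0.4492, -0.1041, 0.1492]
tool_rot: [0.994, 0.113, -0.001, -0.0]
ft_force: [-0.6, 0.1, -1.4]
grip_width: 0.066
```

```bash
python3 see.py side s3 220 60 430 220; python3 plan.py 12.8 0.025 .4505 -.1045 .051
```

```text
clk 4.55 tcp [ 0.4489 -0.1049  0.1493] yaw 12.91 tilt 0.13 q [-13.  13. -15.  62.  -0. 154.] w 0.0662 F [-0.7 -0.4 -1.1]
4 x [0.01, 0.0, 0.49] to [ 0.4505 -0.1045  0.051 ]
turn z total units: 0.01
```

View pics/s3.png

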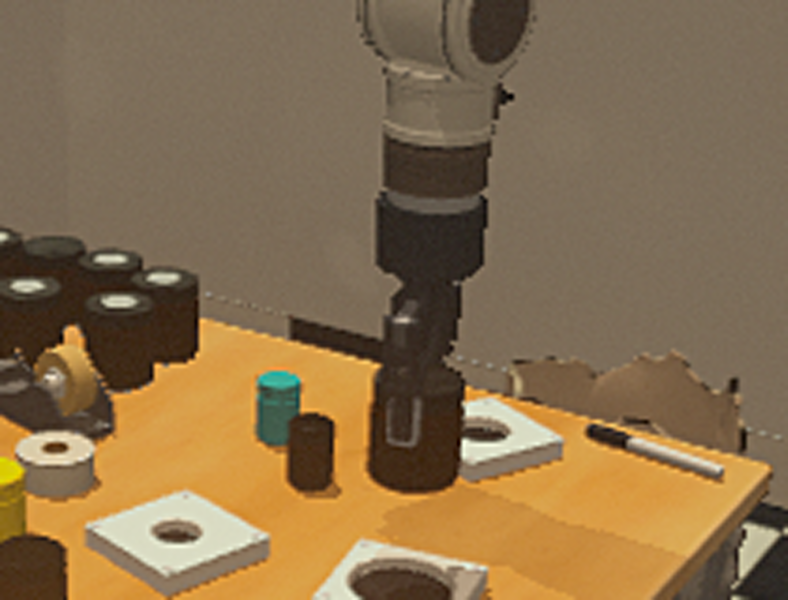

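The held jar (415,430) is above the well (405,585) and upright. Descending.

{"fn": "send_rows", "kwargs": {
  "increments": [
    [[0.02, 0, 0.4, 0, 0, 0], [0.02, 0, 0.5, 0, 0, 0], [0, 0, 0.5, 0, 0, 0], [0, 0, 0.4, 0, 0, 0], [0, 0, 0.1, 0, 0, 0], [0, 0, 0, 0, 0, 0]]
  ]
}}

```text
clock: 5.3
eef_pos: [0.4512, -0.1055, 0.0552]
tool_rot: [0.994, 0.111, -0.0, -0.0]
ft_force: [-0.5, -0.5, -1.3]
grip_width: 0.066
```

```bash
python3 see.py side s4 220 100 430 260; python3 plan.py
```

```text
clk 5.35 tcp [ 0.4518 -0.1054  0.0557] yaw 12.78 tilt 0.03 q [-13.  20. -22.  49.  -0. 154.] w 0.0663 F [-0.6 -0.2 -1.3]
```

View pics/s4.png

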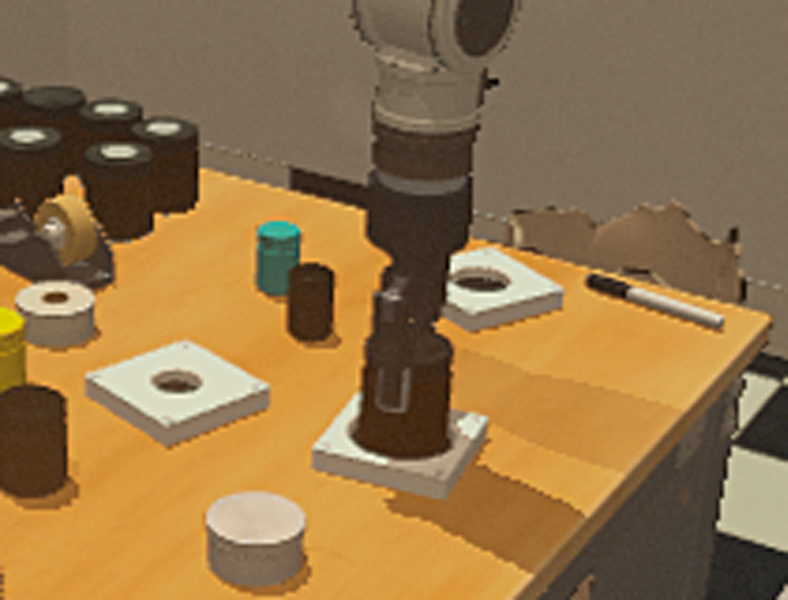

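The jar is entering the well at (405,450), centred. Lowering gently.

{"fn": "send_rows", "kwargs": {
  "increments": [
    [[0, 0, 0.04, 0, 0, 0], [0, 0, 0.04, 0, 0, 0], [0, 0, 0.02, 0, 0, 0], [0, 0, 0, 0, 0, 0]]
  ]
}}

```text
clock: 5.85
eef_pos: [0.4515, -0.1048, 0.0503]
tool_rot: [0.994, 0.112, -0.0, -0.0]
ft_force: [0.3, 0.1, -1.3]
grip_width: 0.066
```

{"fn": "send_rows", "kwargs": {
  "increments": [
    [[0, 0, 0.03, 0, 0, 0], [0, 0, 0.02, 0, 0, 0], [0, 0, 0, 0, 0, 0]]
  ]
}}

```text
clock: 6.22
eef_pos: [0.4516, -0.1049, 0.0499]
tool_rot: [0.994, 0.112, 0.001, 0.0]
ft_force: [-5.8, 0.9, 16.1]
grip_width: 0.0661
```

{"fn": "send_rows", "kwargs": {
  "increments": [
    [[0, 0, -0.03, 0, 0, 0], [0, 0, 0, 0, 0, 0]]
  ]
}}

```text
clock: 6.48
eef_pos: [0.4519, -0.105, 0.0499]
tool_rot: [0.994, 0.112, 0.0, 0.0]
ft_force: [-2.5, 1.0, 7.7]
grip_width: 0.0663
```

{"fn": "send_rows", "kwargs": {
  "increments": [
    [[0, 0, 0, 0, 0, 0], [0, 0, 0, 0, 0, 0], [0, 0, 0, 0, 0, 0], [0, 0, 0, 0, 0, 0]]
  ],
  "grip": 0
}}

```text
clock: 6.98
eef_pos: [0.4515, -0.1049, 0.0491]
tool_rot: [0.994, 0.112, -0.0, -0.0]
ft_force: [-0.3, -0.3, 0.5]
grip_width: 0.0855
```

{"fn": "send_rows", "kwargs": {
  "increments": [
    [[0, 0, -0.3, 0, 0, 0], [0, 0, -0.6, 0, 0, 0], [0, 0, -0.6, 0, 0, 0], [0, 0, -0.5, 0, 0, 0]]
  ]
}}

```text
clock: 7.48
eef_pos: [0.4517, -0.1049, 0.1504]
tool_rot: [0.994, 0.112, 0.0, 0.0]
ft_force: [-0.2, -0.3, -0.4]
grip_width: 0.0853
```

```bash
python3 see.py side s5 200 100 410 260; python3 plan.py 0 0.04 .6114 -.2411 .15
```

```text
clk 7.53 tcp [ 0.4536 -0.1054  0.1535] yaw 12.82 tilt 0.35 q [-13.  13. -14.  63.   0. 154.] w 0.0853 F [1.2 0.1 1.7]
6 x [0.41, 0.56, 0.02] to [ 0.6114 -0.2411  0.15  ]
turn z total units: 1.28
```

View pics/s5.png

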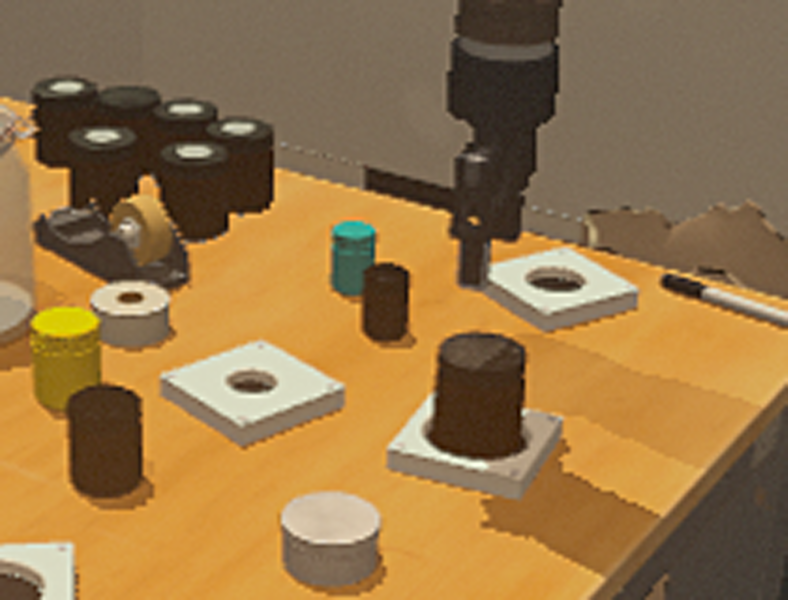

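The large jar stands upright in the widest well at (480,410). Next is the small jar.

{"fn": "send_rows", "kwargs": {
  "increments": [
    [[0.2, 0.3, 0, 0, 0, 0], [0.45, 0.6, 0, 0, 0, 0], [0.45, 0.6, 0, 0, 0, 0], [0.45, 0.6, 0.02, 0, 0, 0], [0.45, 0.6, 0.02, 0, 0, 0], [0.45, 0.6, 0.02, 0, 0, 0], [0, 0, 0, 0, 0, 0]]
  ]
}}

```text
clock: 8.4
eef_pos: [0.6086, -0.2401, 0.1443]
tool_rot: [0.994, 0.111, -0.0, -0.0]
ft_force: [-1.2, 0.1, -1.0]
grip_width: 0.0857
```

```bash
python3 see.py side s6 200 100 410 260; python3 plan.py 12.8 0.025 .6114 -.2411 .034
```

```text
clk 8.45 tcp [ 0.6075 -0.239   0.1446] yaw 12.78 tilt 0.12 q [-21.  34.  17.  73.   0. 146.] w 0.0852 F [0.7 0.9 0.4]
5 x [0.01, 0.01, 0.44] to [ 0.6114 -0.2411  0.034 ]
turn z total units: -0.0
```

View pics/s6.png

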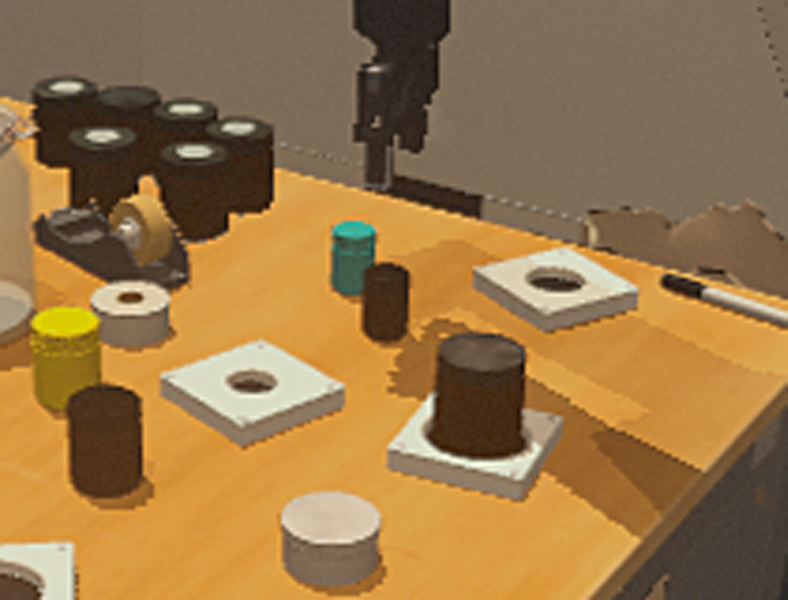

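The fingers at (378,180) are above the small jar at (385,300), with room beside the turquoise jar. Descending.

{"fn": "send_rows", "kwargs": {
  "increments": [
    [[0.03, 0.02, 0.4, 0, 0, 0], [0.03, 0.02, 0.5, 0, 0, 0], [0, 0, 0.5, 0, 0, 0], [0, 0, 0.5, 0, 0, 0], [0, 0, 0.35, 0, 0, 0], [0, 0, 0, 0, 0, 0]]
  ]
}}

```text
clock: 9.2
eef_pos: [0.6093, -0.2389, 0.0323]
tool_rot: [0.994, 0.112, -0.002, -0.001]
ft_force: [-0.2, -0.1, -0.0]
grip_width: 0.0853
```

{"fn": "send_rows", "kwargs": {
  "increments": [
    [[0, 0, 0, 0, 0, 0], [0, 0, 0, 0, 0, 0], [0, 0, 0, 0, 0, 0], [0, 0, 0, 0, 0, 0], [0, 0, 0, 0, 0, 0]]
  ],
  "grip": 1
}}

```text
clock: 9.82
eef_pos: [0.6121, -0.2403, 0.0355]
tool_rot: [0.994, 0.112, 0.001, 0.001]
ft_force: [-0.0, -0.2, 5.1]
grip_width: 0.0373
```

{"fn": "send_rows", "kwargs": {
  "increments": [
    [[0, 0, -0.2, 0, 0, 0], [0, 0, -0.4, 0, 0, 0], [0, 0, -0.5, 0, 0, 0], [0, 0, -0.5, 0, 0, 0], [0, 0, -0.4, 0, 0, 0], [0, 0, -0.2, 0, 0, 0], [0, 0, 0, 0, 0, 0]]
  ]
}}

```text
clock: 10.7
eef_pos: [0.6112, -0.24, 0.1443]
tool_rot: [0.994, 0.112, 0.0, 0.0]
ft_force: [-0.8, 0.1, -1.2]
grip_width: 0.0375
```

```bash
python3 see.py side s7 200 60 410 220; python3 plan.py 12.8 0.028 .525 -.392 .15
```

```text
clk 10.75 tcp [ 0.6107 -0.2398  0.1434] yaw 12.82 tilt 0.03 q [-21.  35.  18.  73.   0. 146.] w 0.0374 F [ 0.8  0.5 -1.1]
7 x [-0.34, 0.37, -0.02] to [ 0.525 -0.392  0.15 ]
turn z total units: 0.0
```

View pics/s7.png

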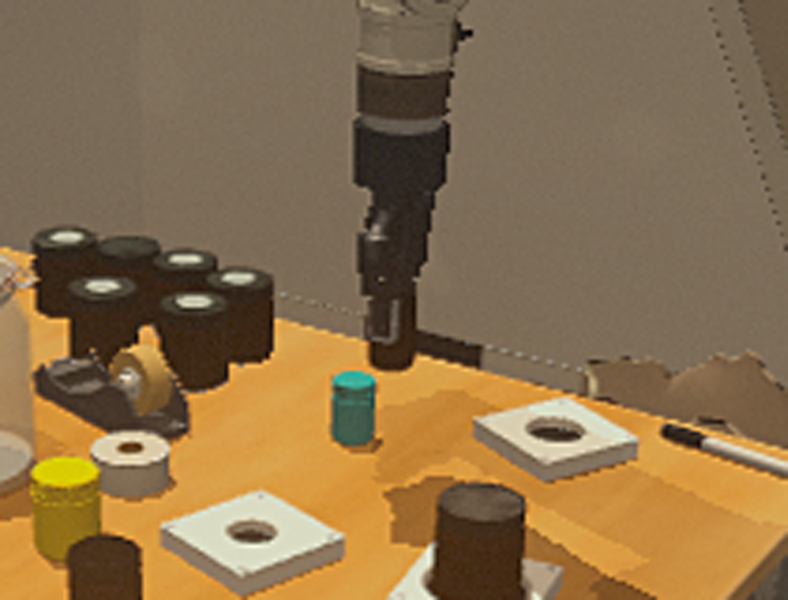

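The small jar (390,330) is lifted upright. Moving to the second-narrowest well.

{"fn": "send_rows", "kwargs": {
  "increments": [
    [[-0.2, 0.2, 0, 0, 0, 0], [-0.42, 0.46, 0, 0, 0, 0], [-0.42, 0.46, 0, 0, 0, 0], [-0.42, 0.46, 0, 0, 0, 0], [-0.42, 0.46, 0, 0, 0, 0], [-0.3, 0.35, 0, 0, 0, 0], [-0.2, 0.2, 0, 0, 0, 0], [0, 0, 0, 0, 0, 0]]
  ]
}}

```text
clock: 11.75
eef_pos: [0.5231, -0.3933, 0.1435]
tool_rot: [0.994, 0.111, -0.0, -0.0]
ft_force: [-0.4, 0.1, -1.0]
grip_width: 0.037
```

```bash
python3 plan.py 12.8 0.025 .525 -.392 .052
```

```text
clk 11.75 tcp [ 0.5231 -0.3933  0.1435] yaw 12.74 tilt 0.03 q [-37.  34.  17.  73.   0. 130.] w 0.037 F [-0.4  0.1 -1. ]
4 x [0.01, -0.0, 0.46] to [ 0.525 -0.392  0.052]
turn z total units: -0.01
```

{"fn": "send_rows", "kwargs": {
  "increments": [
    [[0.02, -0.02, 0.4, 0, 0, 0], [0.02, 0, 0.5, 0, 0, 0], [0, 0, 0.5, 0, 0, 0], [0, 0, 0.35, 0, 0, 0], [0, 0, 0.1, 0, 0, 0], [0, 0, 0, 0, 0, 0]]
  ]
}}

```text
clock: 12.5
eef_pos: [0.5258, -0.391, 0.0515]
tool_rot: [0.994, 0.112, 0.0, 0.0]
ft_force: [0.3, 0.1, -1.2]
grip_width: 0.0374
```

```bash
python3 see.py side s8 260 80 470 240; python3 plan.py
```

```text
clk 12.55 tcp [ 0.5261 -0.3913  0.0521] yaw 12.84 tilt 0.08 q [-37.  38.  10.  62.   0. 131.] w 0.0373 F [ 0.2  0.3 -1.1]
```

View pics/s8.png

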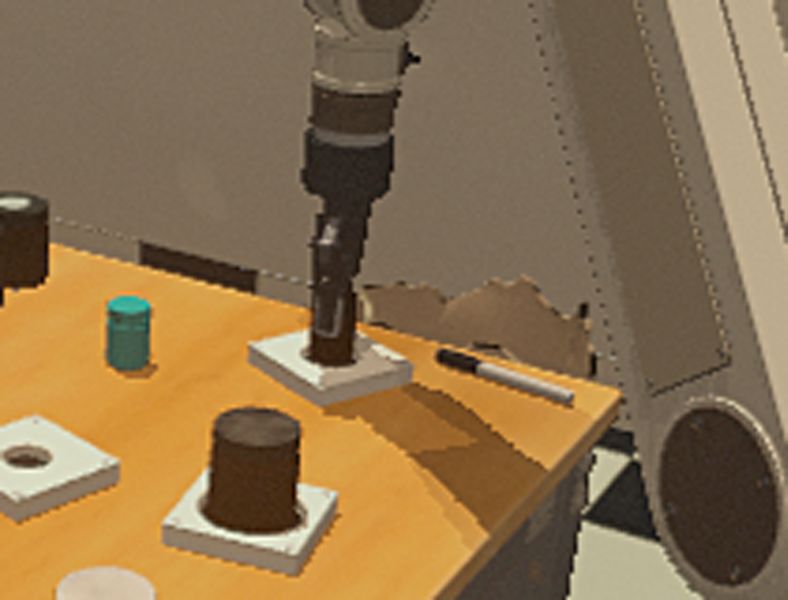

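The small jar's underside (330,360) is inside the well's rim. Lowering to the floor.

{"fn": "send_rows", "kwargs": {
  "increments": [
    [[0, 0, 0.06, 0, 0, 0], [0, 0, 0.05, 0, 0, 0], [0, 0, 0.03, 0, 0, 0], [0, 0, 0.02, 0, 0, 0], [0, 0, 0, 0, 0, 0]]
  ]
}}

```text
clock: 13.18
eef_pos: [0.5253, -0.3911, 0.0435]
tool_rot: [0.994, 0.112, -0.0, -0.0]
ft_force: [-1.1, 1.5, 0.9]
grip_width: 0.0373
```

{"fn": "send_rows", "kwargs": {
  "increments": [
    [[0, 0, 0, 0, 0, 0], [0, 0, 0, 0, 0, 0], [0, 0, 0, 0, 0, 0], [0, 0, 0, 0, 0, 0], [0, 0, 0, 0, 0, 0]]
  ],
  "grip": 0
}}

```text
clock: 13.8
eef_pos: [0.5254, -0.3911, 0.0433]
tool_rot: [0.994, 0.112, -0.0, 0.0]
ft_force: [-0.7, 0.3, -0.1]
grip_width: 0.085
```

{"fn": "send_rows", "kwargs": {
  "increments": [
    [[0, 0, -0.3, 0, 0, 0], [0, 0, -0.6, 0, 0, 0], [0, 0, -0.6, 0, 0, 0], [0, 0, -0.6, 0, 0, 0], [0, 0, 0, 0, 0, 0]]
  ]
}}

```text
clock: 14.42
eef_pos: [0.5274, -0.3926, 0.1531]
tool_rot: [0.994, 0.112, 0.003, 0.003]
ft_force: [-0.0, 0.1, -0.4]
grip_width: 0.0852
```

```bash
python3 see.py side s9 260 80 470 240; python3 plan.py 60 0.04 .6527 .0886 .15
```

```text
clk 14.47 tcp [ 0.5264 -0.3919  0.1508] yaw 12.82 tilt 0.26 q [-37.  34.  18.  74.   0. 131.] w 0.0856 F [ 0.2 -0.2  0.1]
13 x [0.35, -0.68, -0.0] to [0.6527 0.0886 0.15  ]
turn z total units: -4.72
```

View pics/s9.png

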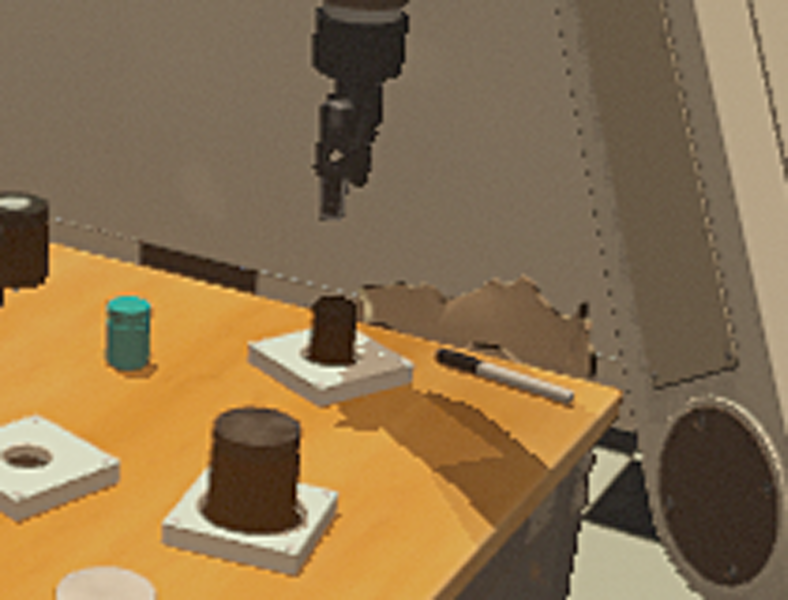

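The small jar stands in its well at (335,330). Turning the jaws, then going to the medium jar.

{"fn": "send_rows", "kwargs": {
  "increments": [
    [[0, 0, 0, 0, 0, -0.95], [0, 0, 0, 0, 0, -0.95], [0, 0, 0, 0, 0, -0.95], [0, 0, 0, 0, 0, -0.95], [0, 0, 0, 0, 0, -0.95], [0, 0, 0, 0, 0, 0]]
  ]
}}

```text
clock: 15.22
eef_pos: [0.5248, -0.3907, 0.1471]
tool_rot: [0.865, 0.502, -0.0, -0.001]
ft_force: [0.1, 0.3, 0.7]
grip_width: 0.0854
```

```bash
python3 plan.py 60 0.04 .6527 .0886 .15
```

```text
clk 15.22 tcp [ 0.5248 -0.3907  0.1471] yaw 60.21 tilt 0.13 q [-37.  34.  18.  74.   0.  83.] w 0.0854 F [0.1 0.3 0.7]
13 x [0.74, -0.2, -0.0] to [0.6527 0.0886 0.15  ]
turn z total units: 0.02
```

{"fn": "send_rows", "kwargs": {
  "increments": [
    [[0.5, -0.14, 0, 0, 0, 0], [0.8, -0.22, 0, 0, 0, 0], [0.8, -0.22, 0, 0, 0, 0], [0.8, -0.22, 0, 0, 0, 0], [0.8, -0.22, 0, 0, 0, 0], [0.8, -0.22, 0, 0, 0, 0], [0.8, -0.22, 0, 0, 0, 0], [0.8, -0.22, 0, 0, 0, 0]]
  ]
}}

```text
clock: 16.23
eef_pos: [0.6031, -0.0817, 0.1482]
tool_rot: [0.865, 0.502, -0.0, -0.0]
ft_force: [-0.3, -0.6, 0.8]
grip_width: 0.0853
```

{"fn": "send_rows", "kwargs": {
  "increments": [
    [[0.8, -0.22, 0, 0, 0, 0], [0.8, -0.22, 0, 0, 0, 0], [0.8, -0.22, 0, 0, 0, 0], [0.6, -0.2, 0, 0, 0, 0], [0.3, -0.1, 0, 0, 0, 0], [0, 0, 0, 0, 0, 0]]
  ]
}}

```text
clock: 16.98
eef_pos: [0.643, 0.0839, 0.148]
tool_rot: [0.864, 0.503, -0.0, -0.0]
ft_force: [0.8, 0.5, -0.5]
grip_width: 0.0854
```

```bash
python3 plan.py 60 0.025 .6527 .0886 .14 .6527 .0886 .036
```

```text
clk 16.98 tcp [0.643  0.0839 0.148 ] yaw 60.4 tilt 0.04 q [  7.  33.  16.  73.  -0. 127.] w 0.0854 F [ 0.8  0.5 -0.5]
1 x [0.18, 0.12, 0.16] to [0.6527 0.0886 0.14  ]
5 x [-0.0, 0.0, 0.42] to [0.6527 0.0886 0.036 ]
turn z total units: 0.04
```

{"fn": "send_rows", "kwargs": {
  "increments": [
    [[0.18, 0.12, 0, 0, 0, 0], [0, 0, 0.4, 0, 0, 0], [0, 0, 0, 0, 0, 0]]
  ]
}}

```text
clock: 17.35
eef_pos: [0.6522, 0.086, 0.1265]
tool_rot: [0.865, 0.502, -0.002, -0.001]
ft_force: [0.8, 0.5, -0.3]
grip_width: 0.0856
```

```bash
python3 see.py side s10 120 80 330 240; python3 plan.py 60 0.025 .6527 .0886 .036
```

```text
clk 17.4 tcp [0.6528 0.0862 0.1276] yaw 60.21 tilt 0.12 q [  8.  35.  17.  71.  -0. 127.] w 0.0852 F [-0.5 -0.2  0.1]
4 x [0.01, -0.01, 0.46] to [0.6527 0.0886 0.036 ]
turn z total units: 0.02
```

View pics/s10.png

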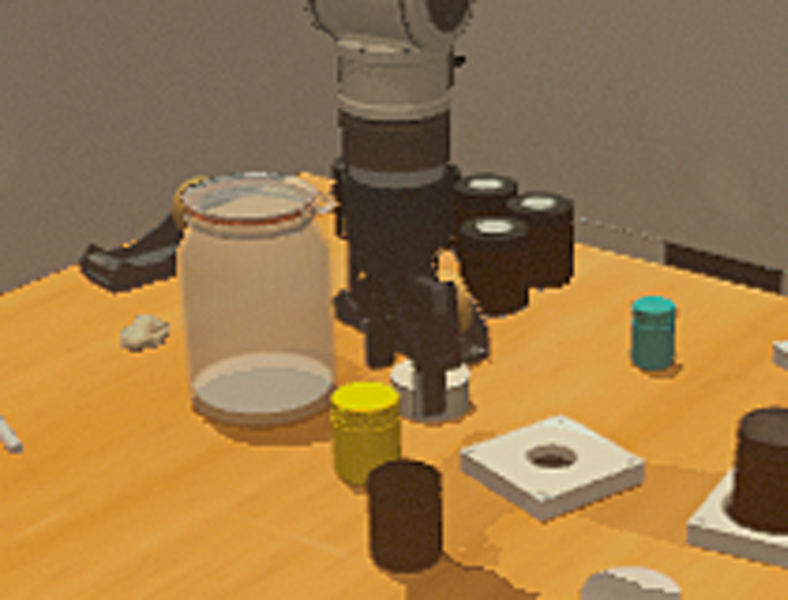

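The fingers (378,360) and (430,405) straddle the medium jar (405,515), clear of the yellow one. Descending.

{"fn": "send_rows", "kwargs": {
  "increments": [
    [[0.03, -0.02, 0.4, 0, 0, 0], [0, 0, 0.5, 0, 0, 0], [0, 0, 0.5, 0, 0, 0], [0, 0, 0.38, 0, 0, 0], [0, 0, 0, 0, 0, 0]]
  ]
}}

```text
clock: 18.02
eef_pos: [0.6521, 0.0884, 0.0382]
tool_rot: [0.865, 0.502, -0.001, -0.001]
ft_force: [0.8, -0.2, 0.3]
grip_width: 0.0853
```

{"fn": "send_rows", "kwargs": {
  "increments": [
    [[0, 0, 0, 0, 0, 0], [0, 0, 0, 0, 0, 0], [0, 0, 0, 0, 0, 0], [0, 0, 0, 0, 0, 0], [0, 0, 0, 0, 0, 0]]
  ],
  "grip": 1
}}

```text
clock: 18.65
eef_pos: [0.6545, 0.0894, 0.0415]
tool_rot: [0.865, 0.502, 0.002, 0.001]
ft_force: [0.5, -0.3, 6.2]
grip_width: 0.0514
```

{"fn": "send_rows", "kwargs": {
  "increments": [
    [[0, 0, -0.2, 0, 0, 0], [0, 0, -0.4, 0, 0, 0], [0, 0, -0.5, 0, 0, 0], [0, 0, -0.5, 0, 0, 0], [0, 0, -0.5, 0, 0, 0], [0, 0, -0.3, 0, 0, 0], [0, 0, 0, 0, 0, 0]]
  ]
}}

```text
clock: 19.52
eef_pos: [0.6537, 0.0893, 0.1607]
tool_rot: [0.865, 0.502, 0.001, 0.001]
ft_force: [-0.1, 0.5, -0.6]
grip_width: 0.0514
```

```bash
python3 see.py side s11 120 80 330 240; python3 plan.py 60 0.028 .611 .262 .15
```

```text
clk 19.57 tcp [0.653  0.0892 0.1593] yaw 60.32 tilt 0.01 q [  8.  34.  20.  75.   0. 127.] w 0.0517 F [ 0.1 -0.1 -1.1]
7 x [0.37, -0.35, 0.03] to [0.611 0.262 0.15 ]
turn z total units: 0.03
```

View pics/s11.png

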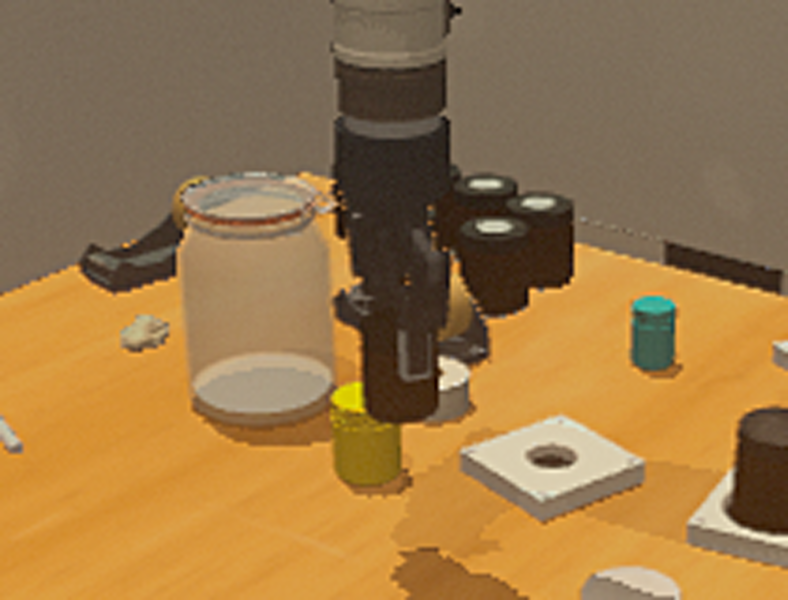

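The medium jar (400,370) is held upright with the TCP about 41 mm above its underside. Moving to the 68 mm well.

{"fn": "send_rows", "kwargs": {
  "increments": [
    [[0.25, -0.2, 0, 0, 0, 0], [0.45, -0.4, 0, 0, 0, 0], [0.45, -0.45, 0, 0, 0, 0], [0.45, -0.45, 0, 0, 0, 0], [0.45, -0.45, 0, 0, 0, 0], [0.35, -0.35, 0, 0, 0, 0], [0.2, -0.15, 0, 0, 0, 0], [0, 0, 0, 0, 0, 0]]
  ]
}}

```text
clock: 20.58
eef_pos: [0.6107, 0.2636, 0.1589]
tool_rot: [0.864, 0.503, -0.0, 0.0]
ft_force: [0.5, 0.0, -0.4]
grip_width: 0.0513
```

```bash
python3 see.py side s12 100 130 310 290; python3 plan.py 60 0.025 .611 .262 .058
```

```text
clk 20.62 tcp [0.611  0.2626 0.159 ] yaw 60.33 tilt 0.04 q [ 23.  35.  21.  76.  -0. 143.] w 0.0514 F [ 0.3 -0.2 -0.9]
5 x [-0.0, 0.0, 0.4] to [0.611 0.262 0.058]
turn z total units: 0.03
```

View pics/s12.png

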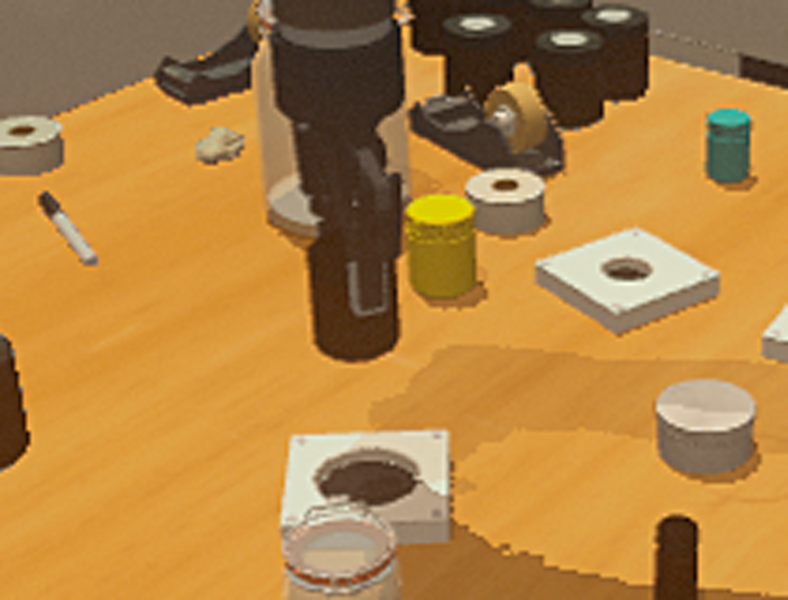

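The jar (355,310) hangs above the well (368,475) and its jaws clear the clip jar (340,545). Lowering.

{"fn": "send_rows", "kwargs": {
  "increments": [
    [[0, 0, 0.4, 0, 0, 0], [0, 0, 0.5, 0, 0, 0], [0, 0, 0.5, 0, 0, 0], [0, 0, 0.4, 0, 0, 0], [0, 0, 0.2, 0, 0, 0], [0, 0, 0, 0, 0, 0]]
  ]
}}

```text
clock: 21.38
eef_pos: [0.6108, 0.2617, 0.0586]
tool_rot: [0.865, 0.502, -0.001, -0.0]
ft_force: [0.4, 0.2, -0.9]
grip_width: 0.0512
```

```bash
python3 see.py side s13 100 130 310 290; python3 plan.py 60 0.025 .611 .262 .058
```

```text
clk 21.43 tcp [0.6114 0.2622 0.0596] yaw 60.27 tilt 0.02 q [ 23.  39.  13.  64.  -0. 143.] w 0.0514 F [-0.2 -0.4 -1.9]
1 x [-0.01, -0.0, 0.03] to [0.611 0.262 0.058]
turn z total units: 0.03
```

View pics/s13.png

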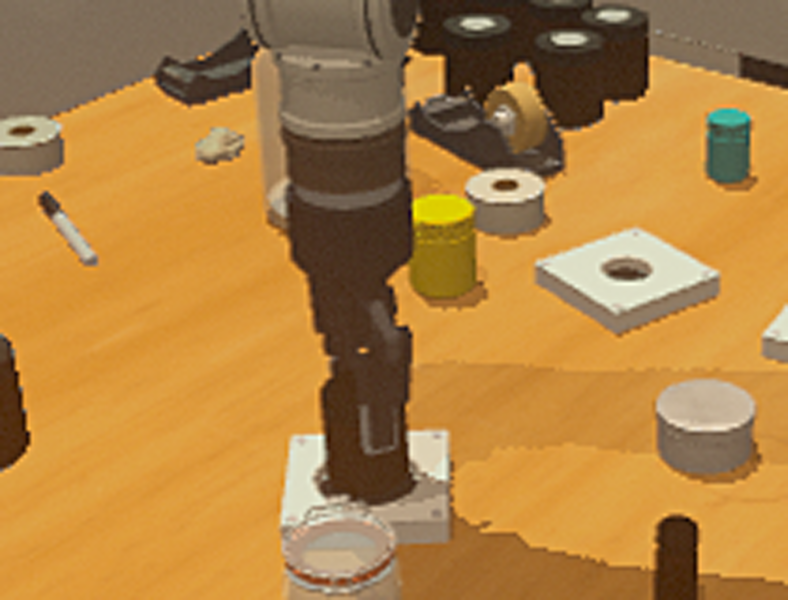

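Jar at (370,490) is centred on the well at (368,480).

{"fn": "send_rows", "kwargs": {
  "increments": [
    [[0, 0, 0.06, 0, 0, 0], [0, 0, 0.06, 0, 0, 0], [0, 0, 0.04, 0, 0, 0], [0, 0, 0.02, 0, 0, 0], [0, 0, 0, 0, 0, 0]]
  ]
}}

```text
clock: 22.05
eef_pos: [0.6108, 0.2628, 0.0502]
tool_rot: [0.865, 0.502, -0.0, -0.0]
ft_force: [0.1, -0.5, -1.2]
grip_width: 0.0517
```

{"fn": "send_rows", "kwargs": {
  "increments": [
    [[0, 0, 0.02, 0, 0, 0], [0, 0, 0.01, 0, 0, 0], [0, 0, 0, 0, 0, 0]]
  ]
}}

```text
clock: 22.42
eef_pos: [0.611, 0.2629, 0.0496]
tool_rot: [0.865, 0.502, 0.0, 0.0]
ft_force: [-1.7, -0.7, 4.5]
grip_width: 0.0516
```

Contact with the floor. Releasing.

{"fn": "send_rows", "kwargs": {
  "increments": [
    [[0, 0, 0, 0, 0, 0], [0, 0, 0, 0, 0, 0], [0, 0, 0, 0, 0, 0], [0, 0, 0, 0, 0, 0], [0, 0, 0, 0, 0, 0]]
  ],
  "grip": 0
}}

```text
clock: 23.05
eef_pos: [0.6109, 0.2628, 0.0487]
tool_rot: [0.865, 0.502, -0.0, -0.0]
ft_force: [0.1, -0.1, -0.2]
grip_width: 0.0859
```

{"fn": "send_rows", "kwargs": {
  "increments": [
    [[0, 0, -0.3, 0, 0, 0], [0, 0, -0.6, 0, 0, 0], [0, 0, -0.6, 0, 0, 0], [0, 0, -0.6, 0, 0, 0], [0, 0, 0, 0, 0, 0]]
  ]
}}

```text
clock: 23.68
eef_pos: [0.6131, 0.2638, 0.1587]
tool_rot: [0.865, 0.502, 0.004, 0.0]
ft_force: [1.1, -0.4, -0.5]
grip_width: 0.085
```

```bash
python3 see.py side s14 100 130 310 290; python3 plan.py 60 0.04 .3835 .2437 .15
```

```text
clk 23.73 tcp [0.612  0.2633 0.1564] yaw 60.32 tilt 0.26 q [ 23.  35.  20.  75.  -0. 143.] w 0.0856 F [-0.4  0.3 -0.2]
6 x [-0.43, -0.63, 0.02] to [0.3835 0.2437 0.15  ]
turn z total units: 0.03
```

View pics/s14.png

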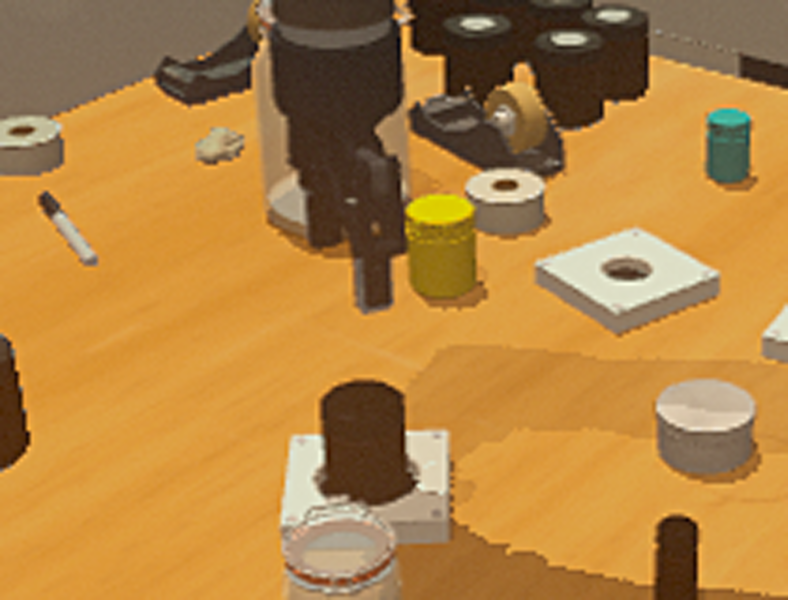

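The medium jar (365,440) stands in its well. Next is the vial.

{"fn": "send_rows", "kwargs": {
  "increments": [
    [[-0.25, -0.4, 0, 0, 0, 0], [-0.45, -0.66, 0, 0, 0, 0], [-0.45, -0.66, 0, 0, 0, 0], [-0.45, -0.66, 0, 0, 0, 0], [-0.45, -0.66, 0, 0, 0, 0], [-0.35, -0.5, 0, 0, 0, 0], [-0.18, -0.24, 0, 0, 0, 0], [0, 0, 0, 0, 0, 0]]
  ]
}}

```text
clock: 24.72
eef_pos: [0.3824, 0.2442, 0.1536]
tool_rot: [0.864, 0.503, -0.0, 0.0]
ft_force: [0.5, 0.5, 1.4]
grip_width: 0.0853
```

```bash
python3 see.py side s15 180 120 390 280; python3 plan.py 60 0.025 .3835 .2437 .033
```

```text
clk 24.77 tcp [0.3834 0.2445 0.1538] yaw 60.33 tilt 0.05 q [ 33.  12. -15.  63.  -0. 152.] w 0.0854 F [ 0.6 -0.7 -0. ]
5 x [-0.0, 0.0, 0.48] to [0.3835 0.2437 0.033 ]
turn z total units: 0.03
```

View pics/s15.png

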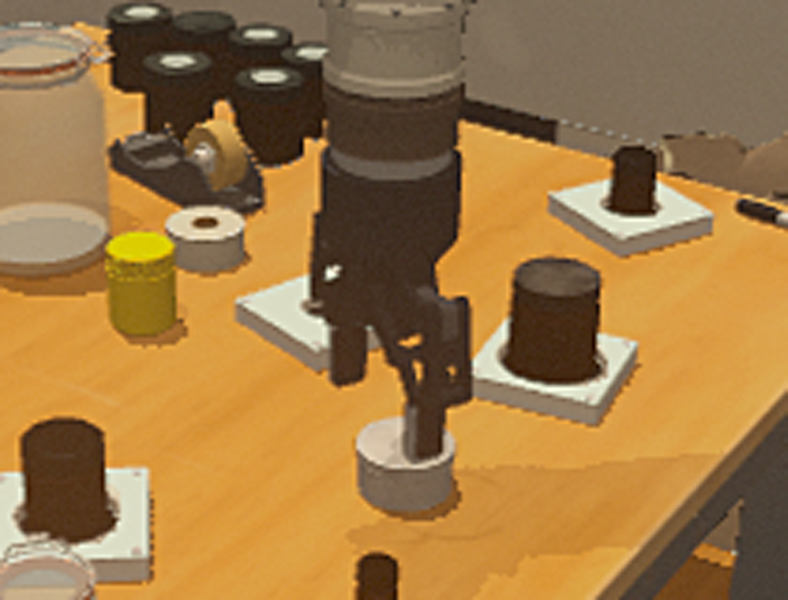

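The fingers (348,380) and (425,455) straddle the vial at (377,575). Descending and gripping.

{"fn": "send_rows", "kwargs": {
  "increments": [
    [[0, 0.02, 0.4, 0, 0, 0], [0, 0, 0.5, 0, 0, 0], [0, 0, 0.5, 0, 0, 0], [0, 0, 0.5, 0, 0, 0], [0, 0, 0.4, 0, 0, 0], [0, 0, 0.1, 0, 0, 0], [0, 0, 0, 0, 0, 0]]
  ]
}}

```text
clock: 25.65
eef_pos: [0.3844, 0.2439, 0.0337]
tool_rot: [0.865, 0.502, -0.0, 0.0]
ft_force: [0.4, 0.0, 0.4]
grip_width: 0.0856
```

{"fn": "send_rows", "kwargs": {
  "increments": [
    [[0, 0, 0, 0, 0, 0], [0, 0, 0, 0, 0, 0], [0, 0, 0, 0, 0, 0], [0, 0, 0, 0, 0, 0], [0, 0, 0, 0, 0, 0], [0, 0, 0, 0, 0, 0]]
  ],
  "grip": 1
}}

```text
clock: 26.4
eef_pos: [0.3839, 0.2441, 0.0344]
tool_rot: [0.865, 0.502, 0.0, -0.0]
ft_force: [-1.8, -0.3, 6.0]
grip_width: 0.0237
```

{"fn": "send_rows", "kwargs": {
  "increments": [
    [[0, 0, -0.2, 0, 0, 0], [0, 0, -0.4, 0, 0, 0], [0, 0, -0.5, 0, 0, 0], [0, 0, -0.5, 0, 0, 0], [0, 0, -0.5, 0, 0, 0], [0, 0, -0.3, 0, 0, 0], [0, 0, 0, 0, 0, 0]]
  ]
}}

```text
clock: 27.28
eef_pos: [0.3845, 0.2443, 0.1551]
tool_rot: [0.865, 0.502, 0.002, 0.0]
ft_force: [-1.2, -0.2, -1.0]
grip_width: 0.0237
```

```bash
python3 see.py side s16 180 120 390 280; python3 plan.py 60 0.03 .636 -.0756 .16
```

```text
clk 27.32 tcp [0.3839 0.2439 0.1541] yaw 60.32 tilt 0.06 q [ 32.  12. -15.  63.  -0. 152.] w 0.0241 F [-0.3  0.  -0.3]
14 x [-0.22, 0.54, -0.01] to [ 0.636  -0.0756  0.16  ]
turn z total units: 0.03
```

View pics/s16.png

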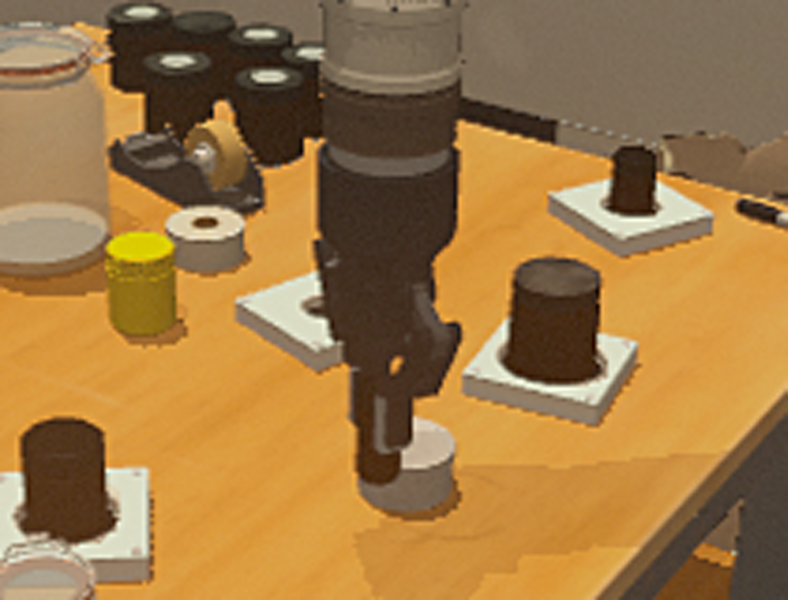

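The vial (380,460) is lifted upright. Carrying it to the narrowest well.

{"fn": "send_rows", "kwargs": {
  "increments": [
    [[-0.1, 0.3, 0, 0, 0, 0], [-0.25, 0.6, 0, 0, 0, 0], [-0.25, 0.6, 0, 0, 0, 0], [-0.25, 0.6, 0, 0, 0, 0], [-0.25, 0.6, 0, 0, 0, 0], [-0.25, 0.6, 0, 0, 0, 0], [-0.25, 0.6, 0, 0, 0, 0], [-0.25, 0.6, 0, 0, 0, 0]]
  ]
}}

```text
clock: 28.32
eef_pos: [0.5336, 0.0499, 0.1525]
tool_rot: [0.865, 0.502, -0.001, -0.0]
ft_force: [0.3, 0.3, 0.0]
grip_width: 0.0237
```

{"fn": "send_rows", "kwargs": {
  "increments": [
    [[-0.25, 0.6, 0, 0, 0, 0], [-0.25, 0.6, 0, 0, 0, 0], [-0.25, 0.6, 0, 0, 0, 0], [-0.25, 0.6, 0, 0, 0, 0], [-0.1, 0.4, 0, 0, 0, 0], [0, 0, 0, 0, 0, 0]]
  ]
}}

```text
clock: 29.08
eef_pos: [0.6279, -0.0674, 0.1519]
tool_rot: [0.865, 0.501, -0.001, -0.0]
ft_force: [-0.3, 1.2, -0.5]
grip_width: 0.0237
```

```bash
python3 plan.py 60 0.025 .636 -.0756 .15 .636 -.0756 .055
```

```text
clk 29.07 tcp [ 0.6279 -0.0674  0.1519] yaw 60.17 tilt 0.12 q [ -6.  31.  14.  72.  -0. 114.] w 0.0237 F [-0.3  1.2 -0.5]
1 x [-0.06, 0.22, 0.04] to [ 0.636  -0.0756  0.15  ]
4 x [0.0, 0.0, 0.47] to [ 0.636  -0.0756  0.055 ]
turn z total units: 0.02
```

{"fn": "send_rows", "kwargs": {
  "increments": [
    [[-0.06, 0.22, 0, 0, 0, 0], [0, 0, 0.4, 0, 0, 0], [0, 0, 0.5, 0, 0, 0], [0, 0, 0.5, 0, 0, 0], [0, 0, 0.3, 0, 0, 0], [0, 0, 0.1, 0, 0, 0], [0, 0, 0, 0, 0, 0]]
  ]
}}

```text
clock: 29.95
eef_pos: [0.6361, -0.0731, 0.0641]
tool_rot: [0.865, 0.503, 0.0, 0.0]
ft_force: [-0.6, -1.0, -0.2]
grip_width: 0.0235
```

```bash
python3 see.py side s17 180 100 390 260; python3 plan.py 60 .02 .636 -.0756 .043
```

```text
clk 30.0 tcp [ 0.6365 -0.0731  0.0647] yaw 60.33 tilt 0.08 q [ -7.  36.   8.  62.  -0. 113.] w 0.0239 F [ 0.2 -0.1  0.5]
2 x [-0.02, 0.01, 0.22] to [ 0.636  -0.0756  0.043 ]
turn z total units: 0.03
```

View pics/s17.png

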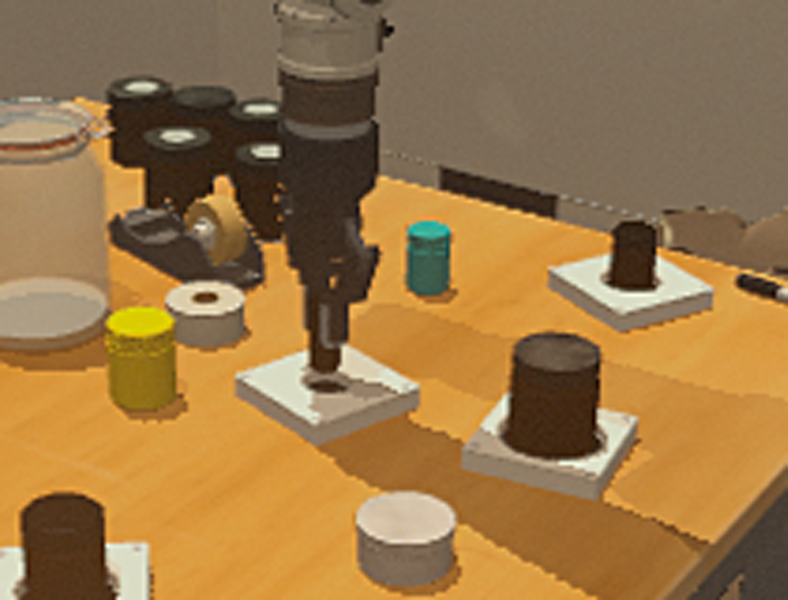

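The vial (323,365) is just above the well (326,385). I'll shift about 2 mm and lower.

{"fn": "send_rows", "kwargs": {
  "increments": [
    [[-0.04, 0.02, 0, 0, 0, 0], [0, 0, 0.15, 0, 0, 0], [0, 0, 0.12, 0, 0, 0], [0, 0, 0.08, 0, 0, 0], [0, 0, 0.03, 0, 0, 0], [0, 0, 0, 0, 0, 0]]
  ]
}}

```text
clock: 30.75
eef_pos: [0.6357, -0.0753, 0.0446]
tool_rot: [0.865, 0.502, -0.0, -0.0]
ft_force: [0.2, 0.2, -1.0]
grip_width: 0.0235
```

{"fn": "send_rows", "kwargs": {
  "increments": [
    [[0, 0, 0.03, 0, 0, 0], [0, 0, 0.02, 0, 0, 0], [0, 0, 0, 0, 0, 0]]
  ]
}}

```text
clock: 31.12
eef_pos: [0.6359, -0.0753, 0.0426]
tool_rot: [0.865, 0.502, 0.0, 0.0]
ft_force: [-0.0, 1.1, 0.4]
grip_width: 0.024
```

{"fn": "send_rows", "kwargs": {
  "increments": [
    [[0, 0, 0.01, 0, 0, 0], [0, 0, 0, 0, 0, 0]]
  ]
}}

```text
clock: 31.38
eef_pos: [0.6359, -0.0754, 0.0425]
tool_rot: [0.865, 0.502, 0.0, 0.0]
ft_force: [-1.9, 0.6, 4.7]
grip_width: 0.0236
```

{"fn": "send_rows", "kwargs": {
  "increments": [
    [[0, 0, 0, 0, 0, 0], [0, 0, 0, 0, 0, 0], [0, 0, 0, 0, 0, 0], [0, 0, 0, 0, 0, 0], [0, 0, 0, 0, 0, 0]]
  ],
  "grip": 0
}}

```text
clock: 32.0
eef_pos: [0.6357, -0.0754, 0.0417]
tool_rot: [0.865, 0.502, -0.0, -0.0]
ft_force: [-0.0, -0.5, -0.5]
grip_width: 0.0855
```

{"fn": "send_rows", "kwargs": {
  "increments": [
    [[0, 0, -0.3, 0, 0, 0], [0, 0, -0.6, 0, 0, 0], [0, 0, -0.6, 0, 0, 0], [0, 0, -0.6, 0, 0, 0], [-0.6, -0.6, -0.4, 0, 0, 0], [-0.6, -0.6, -0.4, 0, 0, 0], [-0.6, -0.6, -0.4, 0, 0, 0], [-0.6, -0.6, -0.4, 0, 0, 0]]
  ]
}}

```text
clock: 33.0
eef_pos: [0.4709, -0.1205, 0.2288]
tool_rot: [0.865, 0.503, 0.001, 0.001]
ft_force: [-0.3, -0.1, 0.1]
grip_width: 0.0853
```

{"fn": "send_rows", "kwargs": {
  "increments": [
    [[-0.6, -0.6, -0.4, 0, 0, 0], [-0.6, -0.6, -0.4, 0, 0, 0], [-0.6, -0.6, 0, 0, 0, 0], [-0.6, -0.6, 0, 0, 0, 0], [0, 0, 0, 0, 0, 0]]
  ]
}}

```text
clock: 33.62
eef_pos: [0.3064, -0.1653, 0.2682]
tool_rot: [0.865, 0.501, 0.001, 0.001]
ft_force: [0.3, -0.0, 0.0]
grip_width: 0.0854
```

```bash
python3 plan.py; python3 - <<'E'
from workcell import *
from h import *
c=camera("top"); cv2.imwrite("pics/topF.png",cv2.resize(c["color"][:,:,::-1],(800,600)))
s=camera("side"); cv2.imwrite("pics/sideF.png",cv2.resize(s["color"][:,:,::-1],(800,600)))
W=world(c)
for n,x,y,h in [("vial",.636,-.0756,.07),("small",.525,-.392,.066),("medium",.611,.262,.076),("large",.4505,-.1045,.086),("clip",.5162,.3864,.085),("tin",.4624,.0857,.036)]:
    w=W.reshape(-1,3); w=w[np.hypot(w[:,0]-x,w[:,1]-y)<.06]; t=w[(w[:,2]>h-.012)&(w[:,2]<h+.015)]
    (a,b),r=cv2.minEnclosingCircle(t[:,:2].astype(np.float32)); print(n,np.round([a-x,b-y,2*r],4),"lid z",np.median(t[:,2]).round(4),"exp",h)
E
```

```text
clk 33.62 tcp [ 0.3064 -0.1653  0.2682] yaw 60.15 tilt 0.13 q [-28.  -4. -16.  79.  -0.  92.] w 0.0854 F [ 0.3 -0.   0. ]
vial [-0.0003  0.0002  0.0263] lid z 0.0693 exp 0.07
small [-0.0001 -0.0009  0.0428] lid z 0.0645 exp 0.066
medium [ 0.0008 -0.0019  0.0544] lid z 0.0745 exp 0.076
large [ 0.0013 -0.0025  0.0657] lid z 0.0851 exp 0.086
clip [0.0002 0.0003 0.0871] lid z 0.083 exp 0.085
tin [-0.0002 -0.0003  0.0683] lid z 0.0357 exp 0.036
```

View pics/sideF.png

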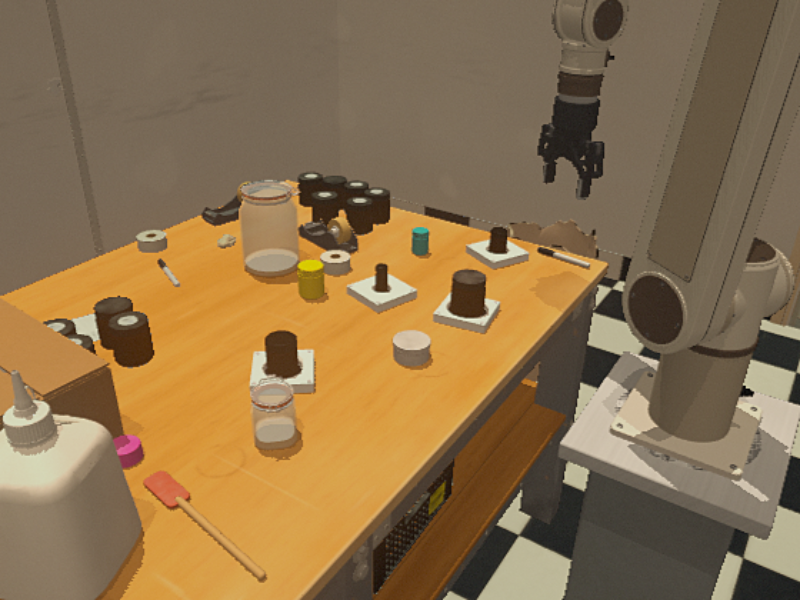

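View pics/topF.png

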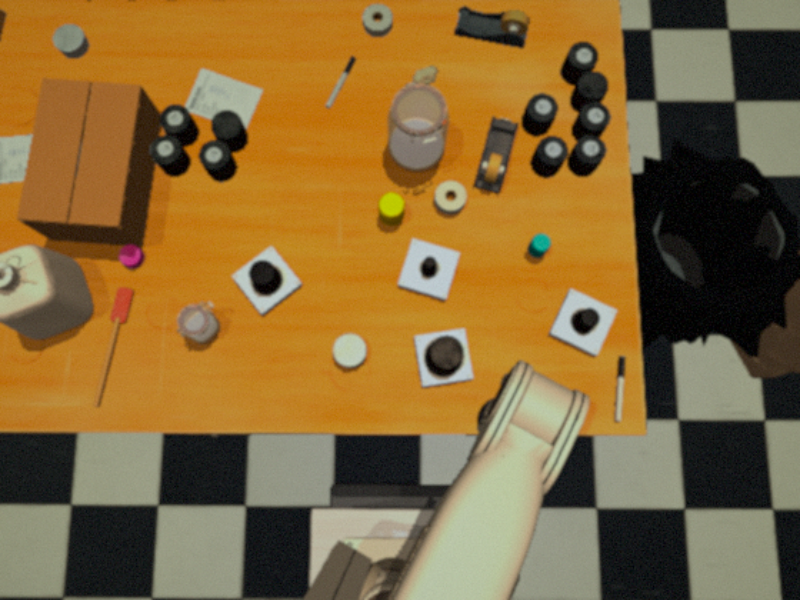

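All four jars stand upright in their wells: vial (429,267), small (586,320), medium (265,277) and large (445,355) in the top view. They are within about 3 mm of the well centres, and the lid heights fit jars resting on the well floors. The bystanders haven't moved and the arm is clear.

```bash
python3 -c "
from workcell import *
print(job_done())"
```

```text
the job is handed in; nothing more can be done
None
```

All four amber jars are standing upright in the wells made for their sizes, and the job was handed in at about 34 s. `job_done()` gave no verdict, so this rests on my last camera checks.

- **Position:** each jar is within about 3 mm of its well's estimated axis. The well centres come from the top image, so the roughly 2 mm calibration error applies.
- **Height:** lids read 0.9–1.5 mm below the expected height for a jar on the well floor. They read about 0.1–1.5 mm low on the table too, so the jars are resting on the floors.
- **Bystanders:** the clip jar and the white tin moved less than 1 mm.
- **Arm:** it is clear of everything with the gripper open. The highest force I read was about 17 N, while pressing the large jar onto its well floor.

No check failed or disagreed.

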